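Clamp a binding plate with the loose vise crank

ROBOT

A 6-joint arm with a two-finger parallel gripper is mounted at the origin on the work surface. World frame = base frame: x ahead of the robot, y to its left, z up, the work surface at z = 0. Lengths are in mm, angles in rad, forces in N, time in s.
With the tool pointing down it reaches from about 350 to 775 mm from the base axis. Payload 7.3 kg.
Tool frame: the origin (TCP) lies between the finger pads; the fingertips stand 14 mm ahead of it and the grasp point (between the pads) lies 5 mm behind it; z points along the fingers, x is the direction in which the jaws open and shut, and the axes are right-handed (so a half turn about z gives the same grasp; the last joint's range is limited). The gripper opens to 92 mm and grips with 3 to 60 N. Pads are 19 mm wide; open, the fingers measure 130 mm over their backs; the gripper's body (75 mm by 190 mm) begins 47 mm behind the grasp point.
Start: joints at [-0.146, 0.342, 1.524, -0, 1.275, -0.146], TCP at [525.018, 0.02, 240.741] pointing down, gripper open.
Joint ranges: [-2.53, 2.53], [-0.77, 2.02], [0.04, 2.7], [-1, 4.14], [0.28, 2.66], [-3.11, 3.11]. Speed limits (rad/s): [2.57, 2.57, 3.14, 3.14, 3.14, 3.14].

INTERFACE

Orientations are given as a 3x3 rotation matrix whose columns are the frame's x, y, z axes.
In Python, from rig import bot, viewer, ticket gives the robot as it stands. The module is installed in compiled form; this text tells all that it offers.
- The arm moves only by the shell command python3 -m handwheel 'ROWS'. ROWS is JSON, a list of rows, each an object of numbers: "jaw": the closure, from 0 (fully open) to 1 (shut); "x", "y", "z": the shift along the tool's x, y, z in mm; "wx", "wy", "wz": the turn, a rotation vector about the tool's x, y, z in degrees. A call has 1 to 10 rows; each row shifts and turns the pose as measured when the row begins, along the tool's axes as they then stand; what a row does not reach is not made up. A row lasts 1/10 s, in which the tool goes at most 50 mm and 8.59 degrees, less where a joint would pass 70% of its speed; a pose out of reach is approached as far as the arm can. A call with a gripper value outside its range is refused whole. The fingers move at their own pace and stop on an object; the grip force is fixed at half the most. Time passes only in rows, so rows that do not move let the fingers close. It gives the time, the measured TCP pose, the force and the opening at its end, in the units of the state.
- bot.read_state(): the state, without advancing time (a new reading comes with each control period).
- viewer.read_camera(name): name is "scene" or "side" or "wrist"; returns a dict with "image" (480x640x3 uint8, red, green, blue), "fx", "fy", "cx", "cy" (pixels), "dist_coeffs" ([k1, k2, p1, p2, k3] as OpenCV has them; the pictures are not rectified), "R" (3x3) and "t" (3): a world point X has camera coordinates R X + t. Camera axes: x right, y down, z forward; pixel columns grow to the right and rows downward; lengths in mm; the calibration is good to about 2 mm. A picture is of the moment at which its call begins. There is no depth.
- ticket.finish_job(): hands the job in, once; it reports no verdict.
The state is a dict: "time_s": time; "joint_pos": joint angles; "qd": joint speeds; "joint_torque": joint torques, N m; "position": TCP position; "eef_rot": TCP orientation; "ft_force": force on the tool from outside, world axes, zero at the start; "torque": the same for the moment, N m; "grip_width": finger opening in mm.
Only numpy, scipy, OpenCV 4.12 (cv2) and the standard library are available. Lean on these libraries where they do the work, as an engineer would, in place of code of your own. Each camera call takes 0.05 s, during which the arm holds its last target.

TASK

Take the loose crank out of its wooden block, seat its square socket fully home on the square screw end hidden down inside the round bore of the waxing vise (feel for it, pressing only gently), and turn it clockwise until the brass plate is clamped and the sprung jaw face has been pushed back well over half of its travel. Do not force anything, leave the crank standing seated in the vise, let go, and do not touch the plate or jaws or disturb the other parts on the bench.

Things in the scene. Friction and masses are not known exactly. Their poses are not given: they have to be found in the camera images.
- crank: Loose steel crank, 0.32 kg, standing upright in the wooden block; origin = centre of its foot (lower end), z up along its turning axis, x along its arm. Arm 12 mm wide, 66 to 76 mm above the foot, reaching out to x = 93 mm, with an upright black knob 20 mm across at x = 85 mm, top 112 mm above the foot. Stem 16 mm across, 42 to 62 mm above the foot.
- crank_grip (a point): Centre of the crank's grip block, on the turning axis, 78 mm above the foot; axes as the crank's. The block is 40 mm long (x), 16 mm thick (y) and 32 mm tall: grip it in the middle across y, from above.
- crank_foot (a point): Centre of the crank's foot; axes as the crank's. The foot is a steel barrel 37 mm across and 42 mm tall with a square socket in its underside, 21.5 mm wide, 22 mm deep; its sides lie along the crank's x and y.
- park: Fixed wooden block 76 x 76 x 26 mm in which the crank stands; its round hole is 40 mm wide, 16 mm deep, so the crank's foot stands 10 mm above the bench.
- vise: Fixed waxing vise; origin on the bench under the bore axis, z up. Grey head 80 x 80 mm, 78 mm tall, with an upright bore. Bed 90 mm wide, 22 mm high, along the vise's -y to an end wall at y = -157 mm. Turned clockwise from above, the screw drives the moving jaw 11 mm per rad; it drags with 0.15 N m (0.3 when clamped) and stays put. Press or wrench the crank with at most 60 N on the vise.
- mouth (a point): Centre of the bore's mouth, top of the vise head; axes as the vise's. Bore 40 mm wide, 3 mm chamfer. Hidden inside is the screw's square end, 20 mm wide, at an unknown angle, top 28 mm below the mouth (short cone tip above it). An unaligned socket stops there, 28 mm down; aligned within about 4 degrees it drops on, and is fully home when its foot rests on the flange 43 mm down.
- jaw: Moving steel jaw of the vise, 66 mm wide (vise x), 14 mm thick, top 49 mm above the bench, face at vise y = -60 mm when fully open. Origin and axes as the vise's at the start, moving with the jaw along -y.
- face_top (a point): Top centre of the sprung steel jaw face (66 x 10 mm, top 49 mm above the bench) at the end wall; it starts with its clamping surface at vise y = -112 mm.
- sprung_face (a joint): How far the sprung jaw face is pushed back towards the end wall, m: 0 at rest, 0.006 at its stop; 1.5 N per mm, 1.5 N preload. From the start, the screw turns about 0.65 rad to bring jaw, plate and face together, 0.27 rad more for 3 mm of face travel, 0.55 rad more for all 6 mm.
- plate: Brass binding plate 60 x 45 x 8 mm with five holes, 0.17 kg, lying flat and loose on the vise bed between the jaws, about 3.5 mm of room on either side; origin = centre of its underside, z up.
- buckle: Black ski boot buckle, about 80 x 28 x 17 mm, lying on the bench; leave alone.
- basket: Grey plastic pole basket, a disc 90 mm across with a stub 32 mm high, on the bench; leave alone.
- brake: Bent steel ski brake, a U of 6 mm wire with two black feet, about 105 x 66 mm, on the bench; leave alone.
There are look-alikes about, which are no part of the job. What is meant by the vise is not green or orange, and is the smaller of those in its own colour.

How it is judged (in metres and radians):
On the way, in this order (a step that is already met when the one before it is completed fails the run):
1. the crank is seated fully home on the screw's square, before the plate is clamped (z of crank_foot in the frame of vise below 0.04 m and horizontal distance between crank_foot and mouth below 0.005 m and angle between crank's own z axis and vertical below 0.12 rad and value of joint sprung_face below 0.002 m), for 0.2 s.
2. with the crank seated, the sprung face is pushed back more than 3 mm (z of crank_foot in the frame of vise below 0.04 m and horizontal distance between crank_foot and mouth below 0.005 m and angle between crank's own z axis and vertical below 0.12 rad and value of joint sprung_face above 0.003 m), for 0.2 s.
At the end, for the whole second after the job is handed in: The crank stands seated in the vise bore (foot within 5 mm of the flange and of the bore axis, upright within 0.12 rad), released and at rest; the sprung face is pushed back more than 3 mm; the brass plate lies flat on the bed, gripped between moving jaw and sprung face (all of step 2 and contact force between plate and jaw above 1.5 N and z of plate in the frame of vise between 0.019 and 0.026 m and angle between plate's own z axis and vertical below 0.1 rad and linear speed of crank below 0.02 m/s and linear speed of plate below 0.01 m/s); the robot touches nothing.
It fails at once if the crank is pressed or wrenched against the vise with more than 60 N (contact force between crank and vise above 60 N).
It fails at once if the robot touches the plate or the jaws (contact force between any of the fingers, the arm and plate above 0.5 N or contact force between any of the fingers, the arm and jaw above 0.5 N).
It fails at once if the buckle, basket or brake is moved more than 20 mm (distance of any of buckle, basket, brake from where it was at the start of the episode above 0.02 m).
It also fails if it takes over 64 s, if anything falls off the work surface, if the arm or the gripper's body presses on something with over 40 N, if the wrist force passes 120 N, or if a joint passes its speed limit or range.

## Working session

There is one attempt and no reset: what is moved stays moved. The work goes in short steps, Python scripts to look and compute and a shell command to move; the robot and the scene stay as the last step left them, time stands still between calls to the robot, and variables do not carry over. Pictures are saved under pics/ and viewed, and the job is handed in when it is done.

```bash
mkdir -p pics
python3 - <<'E'
from rig import bot, viewer
import cv2
s=bot.read_state(); print(s['time_s'],s['position'],s['eef_rot'],s['grip_width'],s['ft_force'])
for n in ["scene","side","wrist"]:
    c=viewer.read_camera(n); cv2.imwrite(f"pics/{n}0.png",c["image"][:,:,::-1])
    print(n,c["fx"],c["cx"],c["cy"],c["dist_coeffs"],c["R"],c["t"])
E
```

```text
0.0 [5.24602348e+02 6.26876365e-02 2.40044703e+02] [[ 9.99998783e-01  2.07074214e-05 -1.56020154e-03]
 [ 2.10217096e-05 -9.99999979e-01  2.01424622e-04]
 [-1.56019734e-03 -2.01457174e-04 -9.99998763e-01]] 91.61874626195431 [ 0.27240237 -0.21477027  0.25851283]
scene 499.7950745417193 312.51077706377913 238.50666441002105 [-0.00641294  0.          0.          0.          0.        ] [[ 0.65104521  0.75901515 -0.00601205]
 [ 0.51078089 -0.44395371 -0.73621192]
 [-0.56146507  0.4762364  -0.67672437]] [-386.27825109 -136.31708309 1372.17283343]
side 486.1610338820492 318.2181990187023 239.9134522010874 [-0.11393804  0.          0.          0.          0.        ] [[-0.77301513 -0.63416496  0.01680518]
 [-0.33517039  0.38577783 -0.85955586]
 [ 0.53861714 -0.67008228 -0.51076542]] [427.49592721 212.70852888 870.41241819]
wrist 400.81706487494364 313.29900495791725 238.03316346531906 [-0.046674  0.        0.        0.        0.      ] [[ 9.99999506e-01  1.48536842e-04 -9.82682038e-04]
 [ 4.25023270e-04 -9.57704901e-01  2.87751875e-01]
 [-8.98377649e-04 -2.87752150e-01 -9.57704491e-01]] [-525.08587832  -35.71371054  391.3869641 ]
```

View pics/scene0.png

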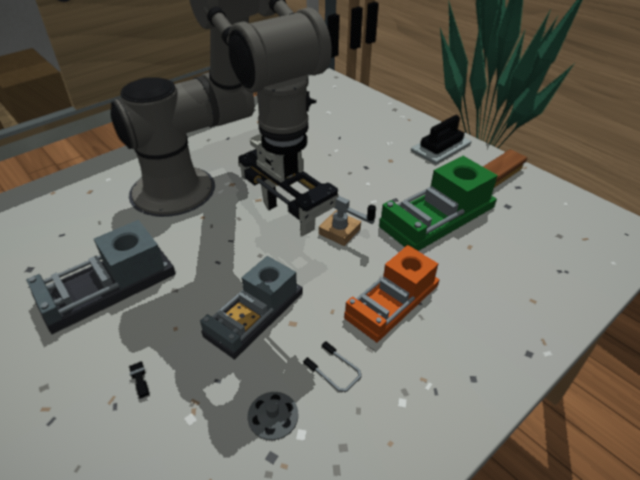

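View pics/side0.png

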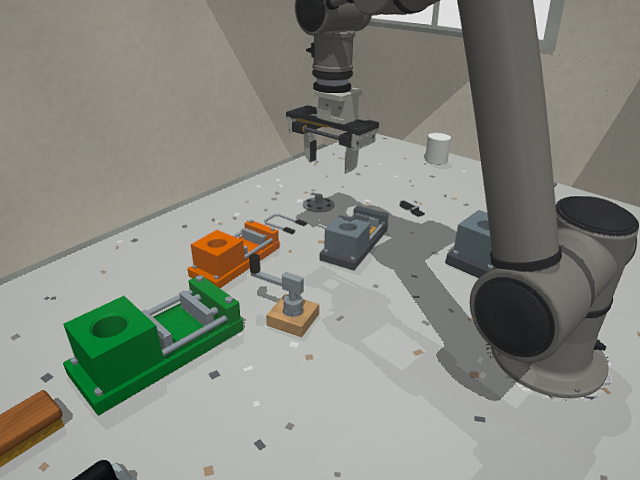

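View pics/wrist0.png

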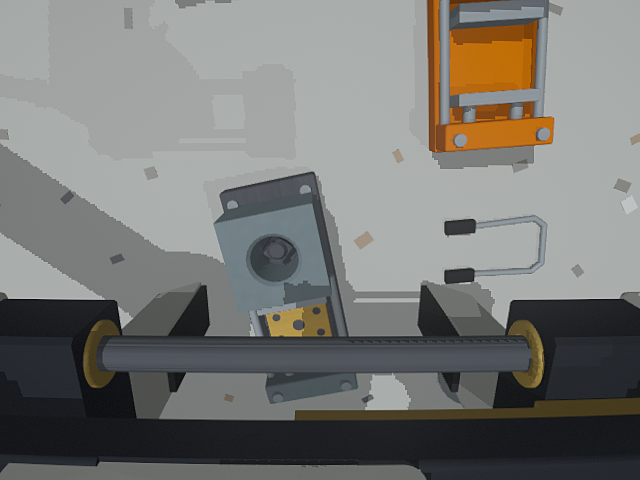

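The scene camera shows four vises: green at (438,200), orange at (393,290), a larger grey one at (100,275) and a smaller grey one at (252,305). The one meant is the smaller grey, which also has the brass plate. Next I'll check enlarged crops.

```bash
cat > h.py <<'E'
import numpy as np, cv2
def K(c): return np.array([[c["fx"],0,c["cx"]],[0,c["fy"],c["cy"]],[0,0,1.]])
def px2w(c,uv,z):
    p=cv2.undistortPoints(np.array(uv,float).reshape(-1,1,2),K(c),np.array(c["dist_coeffs"])).reshape(-1,2)
    R=np.array(c["R"]);t=np.array(c["t"]);C=-R.T@t
    d=np.c_[p,np.ones(len(p))]@R
    return C+d*((z-C[2])/d[:,2])[:,None]
def w2px(c,X):
    r,_=cv2.Rodrigues(np.array(c["R"]))
    return cv2.projectPoints(np.array(X,float).reshape(-1,1,3),r,np.array(c["t"],float),K(c),np.array(c["dist_coeffs"]))[0].reshape(-1,2)
def crop(img,x0,y0,x1,y1,f,name):
    cv2.imwrite(name,cv2.resize(img[y0:y1,x0:x1,::-1],None,fx=f,fy=f,interpolation=cv2.INTER_CUBIC))
E
python3 - <<'E'
from rig import viewer; from h import *
c=viewer.read_camera("scene")["image"];s=viewer.read_camera("side")["image"];w=viewer.read_camera("wrist")["image"]
a=cv2.resize(c[190:360,190:390],(800,680)); 
crop(c,195,180,395,330,4,"pics/c1.png"); crop(s,230,190,400,340,4,"pics/c2.png"); crop(w,200,160,360,310,4,"pics/c3.png")
E
```

```text
(no output)
```

View pics/c1.png

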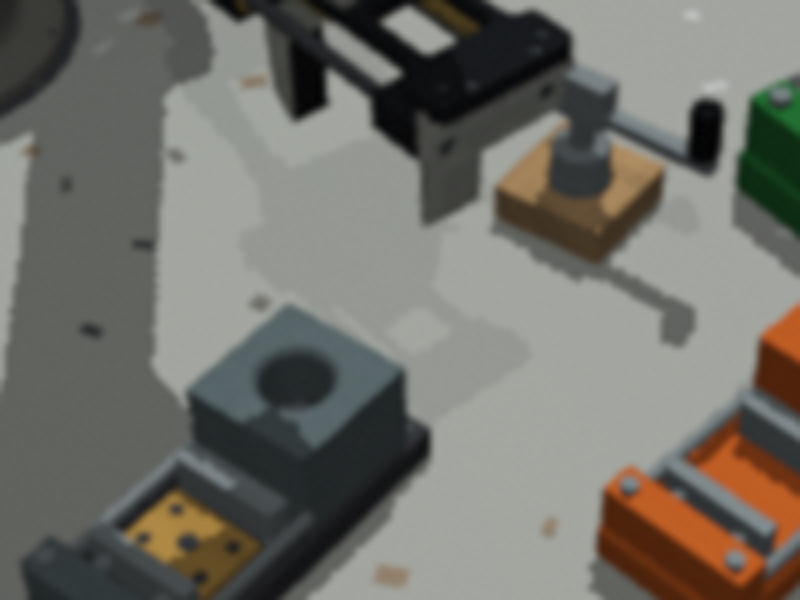

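View pics/c2.png

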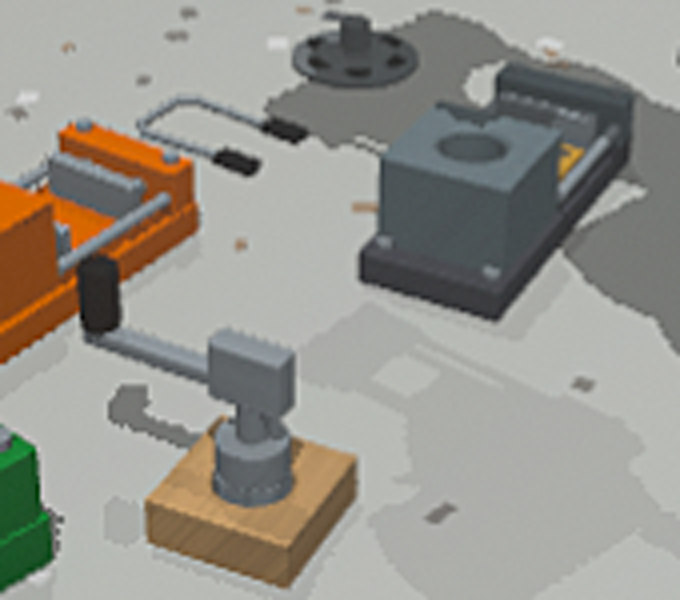

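View pics/c3.png

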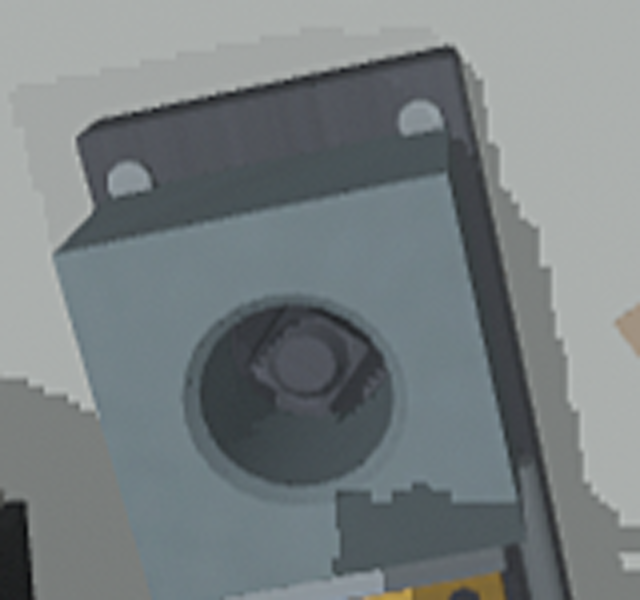

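The crops confirm it: the small grey vise holds the brass plate, with its bore at wrist (274,259) and scene (269,275). The crank stands in its block at scene (341,215). Down the bore the square end is partly visible.

Run:
```python
from rig import viewer; from h import *
sc=viewer.read_camera("scene");sd=viewer.read_camera("side");w=viewer.read_camera("wrist")
g=lambda o,f,p:np.array(o)+(np.array(p)+.5)/f-.5
print("mouth w",px2w(w,g((200,160),4,[(296,398),(55,255),(447,173),(520,503)]),78))
print("mouth sc",px2w(sc,g((195,180),4,[(297,379)]),78), "sd",px2w(sd,g((230,190),4,[(473,147)]),78))
crop(sd["image"],240,240,330,340,7,"pics/k1.png");crop(sc["image"],310,190,390,250,9,"pics/k2.png")
```

```text
mouth w [[493.3918091  -31.76420737  78.        ]
 [446.35328577  -1.70621879  78.        ]
 [524.1545078   14.7797431   78.        ]
 [539.21791613 -54.88435242  78.        ]]
mouth sc [[494.83903666 -32.92304328  78.        ]] sd [[491.88867715 -30.83500147  78.        ]]
```

View pics/k1.png

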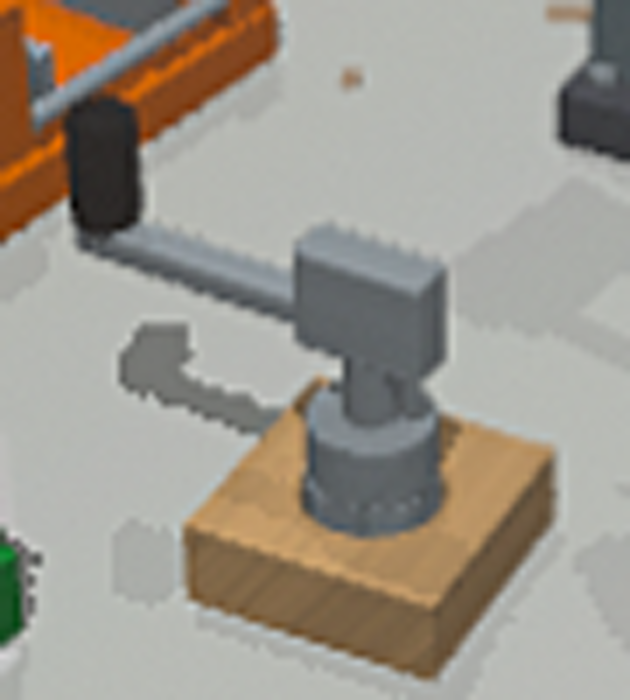

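View pics/k2.png

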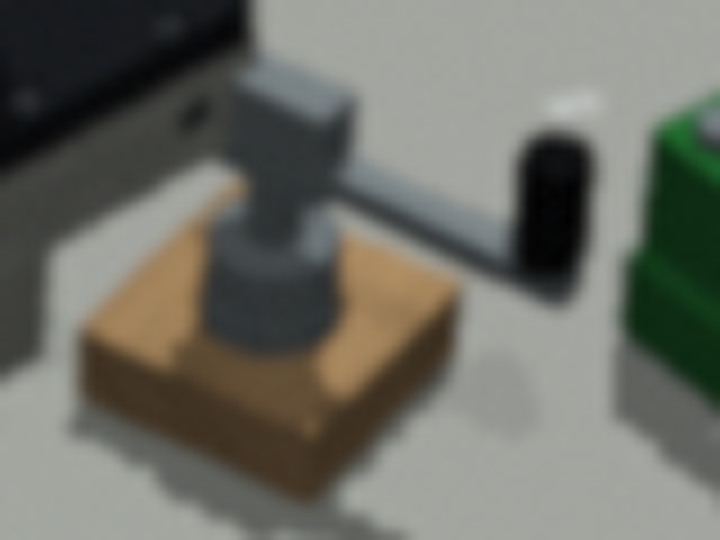

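Run:
```python
from rig import viewer; from h import *
sc=viewer.read_camera("scene");sd=viewer.read_camera("side")
g=lambda o,f,p:np.array(o)+(np.array(p)+.5)/f-.5
for nm,c,o,f,pts,kn in [("sd",sd,(240,240),7,[(297,240),(330,225),(445,260),(412,290)],(103,108)),("sc",sc,(310,190),9,[(235,85),(262,57),(355,95),(330,120)],(556,145))]:
    P=px2w(c,g(o,f,pts),104);k=px2w(c,g(o,f,[kn]),122)[0];m=P.mean(0)
    print(nm,P[:,:2].round(1),m[:2],"knob",k[:2],np.hypot(*(k-m)[:2]),"yaw",np.degrees(np.arctan2(*(k-m)[1::-1])))
```

```text
sd [[449.8 234.7]
 [448.  223.8]
 [414.1 216. ]
 [411.7 231.8]] [430.88670242 226.55298606] knob [514.57083436 241.93463744] 85.08601023506274 yaw 10.41506062854827
sc [[424.6 216.7]
 [420.5 230.1]
 [448.1 237.3]
 [451.4 225.3]] [436.14525265 227.35411018] knob [511.45819897 244.71471948] 77.2879721493467 yaw 12.980674549805675
```

```bash
python3 -m handwheel '[{"jaw":0,"x":-11,"y":37},{"jaw":0,"x":-11,"y":37},{"jaw":0,"x":-11,"y":37},{"jaw":0}]'
python3 - <<'E'
from rig import viewer,bot; from h import *
w=viewer.read_camera("wrist"); print(-np.array(w["R"]).T@w["t"],bot.read_state()["position"])
print(w2px(w,[493.3,-31.9,78]),w2px(w,[493.3,-31.9,50]))
cv2.imwrite("pics/w1.png",w["image"][:,:,::-1])
u,v=w2px(w,[493.3,-31.9,60])[0].astype(int)
crop(w["image"],u-50,max(v-50,0),u+50,v+50,6,"pics/w1c.png");print(u,v)
E
```

```text
[525.59140549  78.47789158 385.18673032] [5.24997567e+02 6.69645090e-04 2.40742553e+02]
[[273.43158409 259.23199664]] [[276.44224037 248.46688761]]
275 252invalid input
```

View pics/w1c.png

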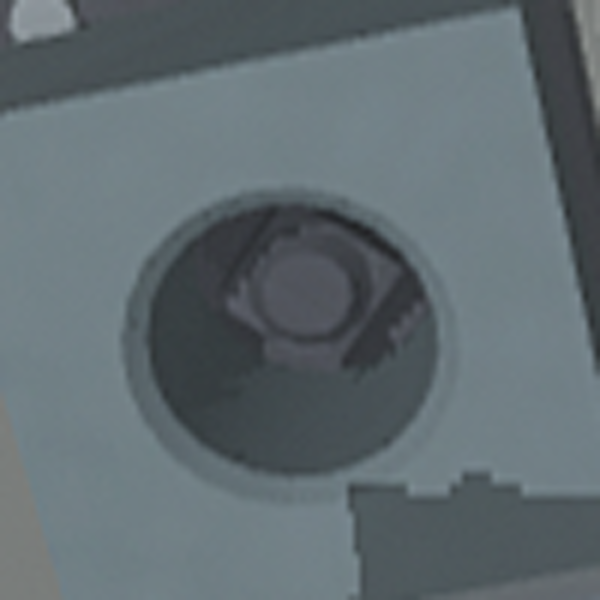

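View pics/w1.png

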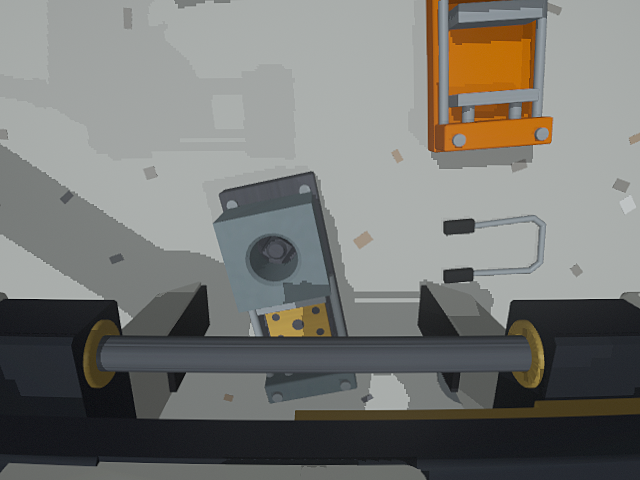

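```bash
python3 -m handwheel '[{"jaw":0,"x":-11,"y":37,"z":0,"wx":0,"wy":0,"wz":0},{"jaw":0,"x":-11,"y":37,"z":0,"wx":0,"wy":0,"wz":0},{"jaw":0,"x":-11,"y":37,"z":0,"wx":0,"wy":0,"wz":0},{"jaw":0,"x":0,"y":0,"z":0,"wx":0,"wy":0,"wz":0}]'
python3 - <<'E'
from rig import viewer,bot; from h import *
w=viewer.read_camera("wrist"); print(-np.array(w["R"]).T@w["t"],bot.read_state()["position"])
cv2.imwrite("pics/w2.png",w["image"][:,:,::-1])
u,v=w2px(w,[493.3,-31.9,60])[0].astype(int)
crop(w["image"],u-50,max(v-50,0),u+50,v+50,6,"pics/w2c.png");print(u,v)
E
```

```text
time_s: 1.0
position: [491.7, -113.3, 240.6]
eef_rot: [[1.0, 0.004, 0.001], [0.004, -1.0, -0.0], [0.001, 0.0, -1.0]]
ft_force: [-0.3, 0.3, -0.6]
grip_width: 91.8
[491.74035964 -34.76645281 385.09525598] [ 492.11136838 -111.564879    240.70320715]
314 114
```

View pics/w2c.png

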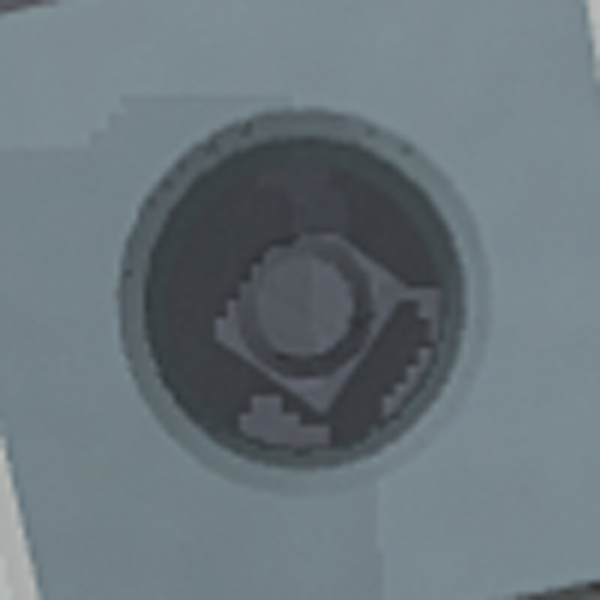

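Run:
```python
from rig import viewer,bot; from h import *
w=viewer.read_camera("wrist")
g=lambda o,f,p:np.array(o)+(np.array(p)+.5)/f-.5
u,v=w2px(w,[493.3,-31.9,60])[0].astype(int);print(u,v)
o=(u-50,max(v-50,0))
# (view moved? re-crop)
crop(w["image"],u-50,v-50,u+50,v+50,8,"pics/w3c.png")
lab=cv2.cvtColor(w["image"],cv2.COLOR_RGB2GRAY)
q=px2w(w,g(o,6,[(215,330),(325,412),(405,295),(320,235)]),50)
print(q[:,:2]);
for a,b in [(0,1),(1,2),(2,3),(3,0)]:
    d=q[b]-q[a];print(np.hypot(*d[:2]),np.degrees(np.arctan2(d[1],d[0]))%90)
print("cone",px2w(w,g(o,6,[(303,308)]),54))
# chamfer outer circle
print("ch",px2w(w,g(o,6,[(304,107),(304,497),(117,300),(490,300)]),78), )
```

```text
314 116
[[481.55387347 -34.97559342]
 [496.40844162 -45.6423766 ]
 [506.99231912 -30.31419378]
 [495.56221203 -22.68585548]]
18.28765863114149 54.31859073716514
18.62717508672631 55.37551024230623
13.74186644903529 56.28125313578556
18.635214187218153 41.260991096574685
cone [[493.33878645 -32.0846284   54.        ]]
ch [[493.24099552  -8.79826693  78.        ]
 [493.50133694 -54.99322338  78.        ]
 [470.42512154 -31.31258394  78.        ]
 [516.19353911 -31.07936416  78.        ]]
```

View pics/w3c.png

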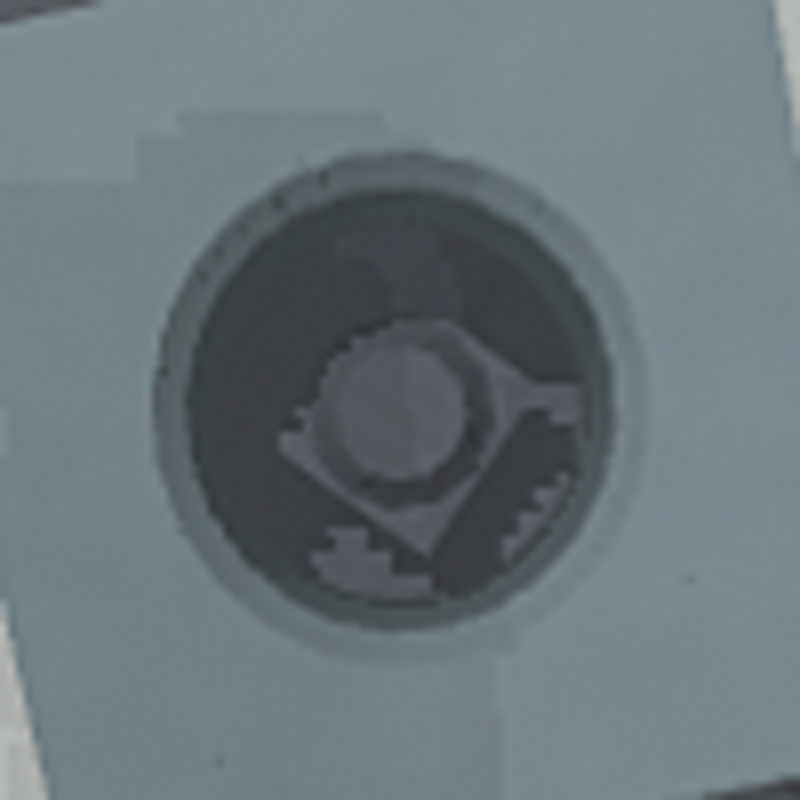

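The down-view shows the square end with corners at crop (278,450), (430,555) and (520,410). That puts its angle at about 55° mod 90, with the bore at (493.3,-31.9). The vise yaw is about 12°. Next I'll move above the crank and turn the jaws across its grip block.

```bash
python3 -m handwheel '[{"jaw":0,"x":-9,"y":-48,"z":0,"wx":0,"wy":0,"wz":0},{"jaw":0,"x":-9,"y":-48,"z":0,"wx":0,"wy":0,"wz":0},{"jaw":0,"x":-9,"y":-48,"z":0,"wx":0,"wy":0,"wz":0},{"jaw":0,"x":-9,"y":-48,"z":0,"wx":0,"wy":0,"wz":0},{"jaw":0,"x":-8,"y":-48,"z":0,"wx":0,"wy":0,"wz":0},{"jaw":0,"x":-8,"y":-40,"z":0,"wx":0,"wy":0,"wz":0},{"jaw":0,"x":0,"y":0,"z":0,"wx":0,"wy":0,"wz":0}]'
python3 - <<'E'
from rig import viewer,bot; from h import *
w=viewer.read_camera("wrist");print(bot.read_state()["position"],bot.read_state()["joint_pos"])
cv2.imwrite("pics/w4.png",w["image"][:,:,::-1])
s=viewer.read_camera("scene");print("green",px2w(s,[(385,215),(440,185),(435,238)],60)[:,:2])
E
```

```text
time_s: 1.8
position: [437.0, 182.9, 241.2]
eef_rot: [[1.0, 0.009, 0.004], [0.009, -1.0, 0.005], [0.004, -0.005, -1.0]]
ft_force: [0.3, -0.6, 0.3]
grip_width: 91.9
[437.50698504 181.12651222 241.17525738] [0.22861033 0.24417832 1.66196119 0.00301581 1.23005866 0.21911986]
green [[506.59764797 302.51877657]
 [516.51245647 495.99117048]
 [636.6417159  328.50534785]]
```

View pics/w4.png

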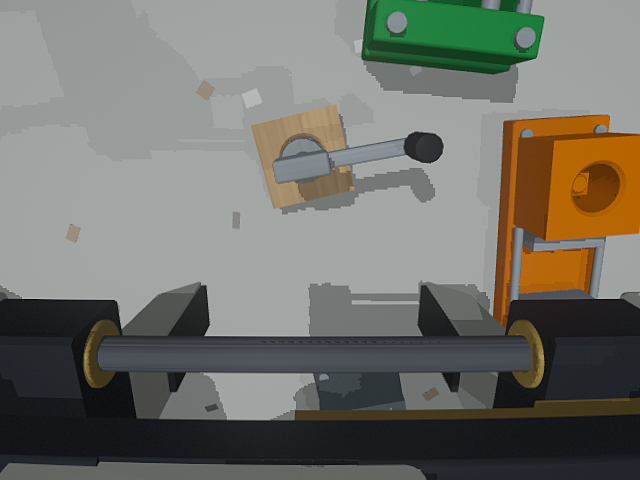

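Run:
```python
from rig import viewer,bot; from h import *
w=viewer.read_camera("wrist")
crop(w["image"],250,95,450,215,4,"pics/w5c.png")
```

```text
(no output)
```

View pics/w5c.png

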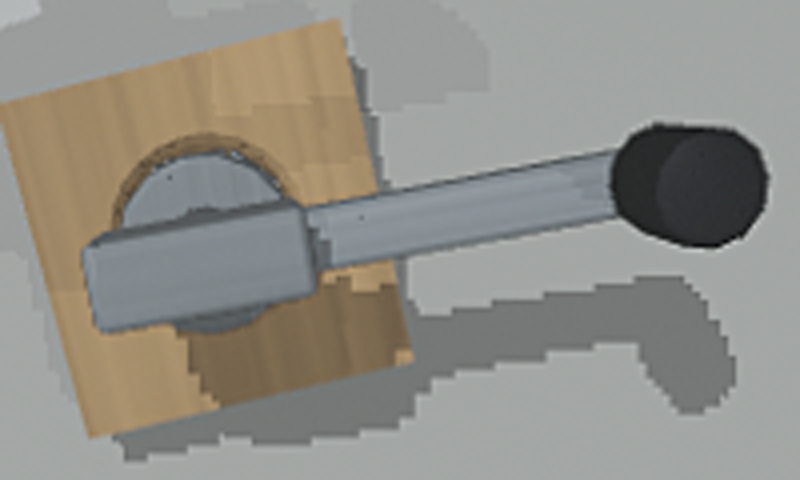

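Run:
```python
from rig import viewer,bot; from h import *
w=viewer.read_camera("wrist");print(bot.read_state()["position"])
g=lambda o,f,p:np.array(o)+(np.array(p)+.5)/f-.5
P=px2w(w,g((250,95),4,[(83,248),(302,207),(317,293),(102,333)]),104)
k=px2w(w,g((250,95),4,[(713,187)]),122)[0];m=P.mean(0)
for a,b in [(0,1),(3,2),(1,2),(0,3)]:
    d=P[b]-P[a];print(np.hypot(*d[:2]),np.degrees(np.arctan2(d[1],d[0])))
print(m,k,np.hypot(*(k-m)[:2]),np.degrees(np.arctan2(*(k-m)[1::-1])))
B=px2w(w,g((250,95),4,[(0,102),(340,18),(412,360),(90,437)]),26);print("block",B.mean(0),B[:,:2])
```

```text
[438.85843612 177.32477757 241.03348628]
38.508290720987034 10.616174923822856
38.335245207152674 10.696545481765584
14.97677762574212 -79.22240304557957
15.032033807565549 -78.56324823221183
[430.3245446  227.27831164 104.        ] [513.50661354 243.00215023 122.        ] 84.65515751544147 10.704271918650381
block [430.36601399 227.31833399  26.        ] [[384.93336985 255.31703772]
 [458.11105755 272.8850294 ]
 [475.71904072 199.50390075]
 [402.70058785 181.56736808]]
```

```bash
python3 -m handwheel '[{"jaw":0,"x":-4,"y":-25,"z":0,"wx":0,"wy":0,"wz":0},{"jaw":0,"x":-4,"y":-25,"z":0,"wx":0,"wy":0,"wz":0},{"jaw":0,"x":0,"y":0,"z":0,"wx":0,"wy":0,"wz":-8.5},{"jaw":0,"x":0,"y":0,"z":0,"wx":0,"wy":0,"wz":-8.5},{"jaw":0,"x":0,"y":0,"z":0,"wx":0,"wy":0,"wz":-8.5},{"jaw":0,"x":0,"y":0,"z":0,"wx":0,"wy":0,"wz":-8.5},{"jaw":0,"x":0,"y":0,"z":0,"wx":0,"wy":0,"wz":-8.5},{"jaw":0,"x":0,"y":0,"z":0,"wx":0,"wy":0,"wz":-8.5},{"jaw":0,"x":0,"y":0,"z":0,"wx":0,"wy":0,"wz":-8.5},{"jaw":0,"x":0,"y":0,"z":0,"wx":0,"wy":0,"wz":-8.5}]'
cat >> h.py <<'E'
def st(tgt=None,yaw=None):
    from rig import bot
    s=bot.read_state();R=np.array(s["eef_rot"]);p=np.array(s["position"])
    y=np.degrees(np.arctan2(R[1,0],R[0,0]))
    print("t",round(s["time_s"],2),"p",p.round(1),"yaw",y.round(2),"tilt",np.degrees(R[:2,2]).round(2),"F",np.round(s["ft_force"],1),"M",np.round(s["torque"],2),"w",round(s["grip_width"],1))
    if tgt is not None: print("tool shift",(R.T@(np.array(tgt)-p)).round(1))
    if yaw is not None: print("wz",round(-(yaw-y),1))
E
python3 -c "
from h import *;st([430.3,227.3,240],100.7)"
```

```text
time_s: 3.0
position: [437.3, 214.5, 240.6]
eef_rot: [[0.367, 0.93, 0.004], [0.93, -0.367, 0.0], [0.002, 0.004, -1.0]]
ft_force: [0.7, 0.1, 0.8]
grip_width: 91.7
t 3.0 p [437.3 214.5 240.6] yaw 68.44 tilt [0.25 0.  ] F [0.7 0.1 0.8] M [ 0.05 -0.06  0.05] w 91.7
tool shift [  9.3 -11.2   0.6]
wz -32.3
```

```bash
python3 -m handwheel '[{"jaw":0,"x":0,"y":0,"z":0,"wx":0,"wy":0,"wz":-8.5},{"jaw":0,"x":0,"y":0,"z":0,"wx":0,"wy":0,"wz":-8.5},{"jaw":0,"x":0,"y":0,"z":0,"wx":0,"wy":0,"wz":-8},{"jaw":0,"x":0,"y":0,"z":0,"wx":0,"wy":0,"wz":0},{"jaw":0,"x":0,"y":0,"z":0,"wx":0,"wy":0,"wz":0}]' >/dev/null
python3 -c "
from h import *;st([430.3,227.3,240],100.7)"
```

```text
t 3.5 p [440.5 207.1 240.4] yaw 93.43 tilt [ 0.24 -0.06] F [0.7 0.4 0. ] M [ 0.13 -0.04  0.03] w 92.0
tool shift [20.8 -8.9  0.4]
wz -7.3
```

```bash
python3 -m handwheel '[{"jaw":0,"x":21,"y":-9,"z":0,"wx":0,"wy":0,"wz":-7},{"jaw":0,"x":0,"y":0,"z":0,"wx":0,"wy":0,"wz":0},{"jaw":0,"x":0,"y":0,"z":0,"wx":0,"wy":0,"wz":0}]' >/dev/null
python3 -c "
from h import *;st([430.3,227.3,240],100.7)"
```

```text
t 3.8 p [431.2 225.8 240.3] yaw 99.81 tilt [ 0.25 -0.1 ] F [0.3 0.6 0.8] M [ 0.18 -0.03  0.02] w 91.8
tool shift [ 1.6 -0.6  0.3]
wz -0.9
```

```bash
python3 -m handwheel '[{"jaw":0,"x":1.6,"y":-0.6,"z":40,"wx":0.2,"wy":0,"wz":-1},{"jaw":0,"x":0,"y":0,"z":40,"wx":0,"wy":0,"wz":0},{"jaw":0,"x":0,"y":0,"z":0,"wx":0,"wy":0,"wz":0},{"jaw":0,"x":0,"y":0,"z":0,"wx":0,"wy":0,"wz":0}]' >/dev/null
python3 - <<'E'
from h import *;st([430.3,227.3,83],100.7)
from rig import viewer
w=viewer.read_camera("wrist");cv2.imwrite("pics/w6.png",w["image"][:,:,::-1])
w=viewer.read_camera("side");crop(w["image"],200,150,400,350,3,"pics/s6.png")
E
```

```text
t 4.2 p [433.5 225.6 160.7] yaw 100.1 tilt [ 0.35 -0.08] F [ 0.  -0.8  1.1] M [ 0.17 -0.02 -0.01] w 91.9
tool shift [ 2.4 -3.3 77.7]
wz -0.6
```

View pics/w6.png

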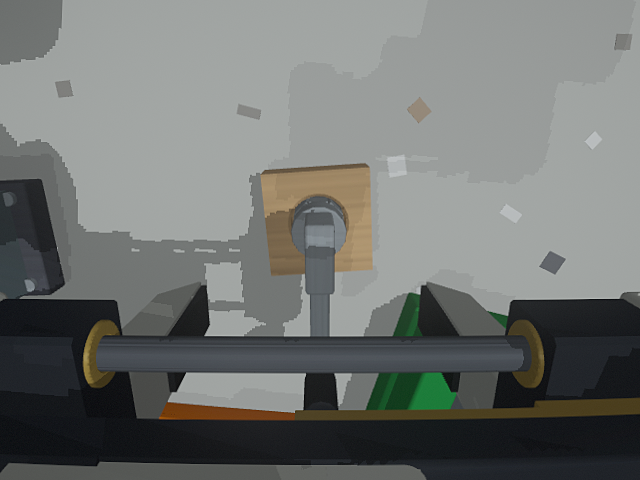

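View pics/s6.png

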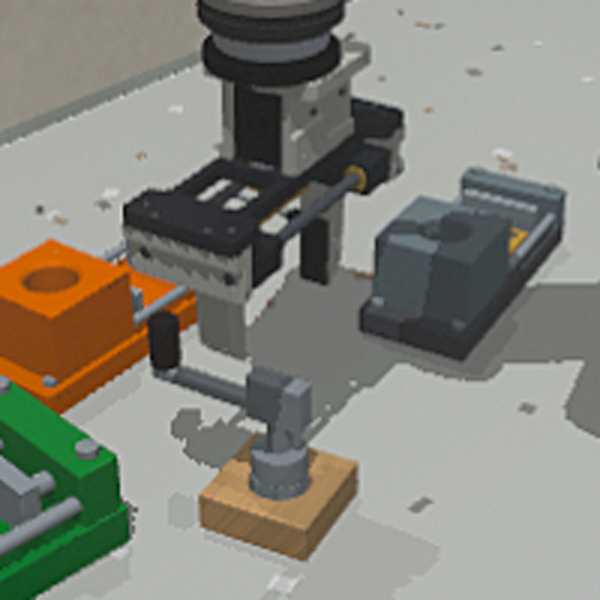

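```bash
python3 -m handwheel '[{"jaw":0,"x":2.4,"y":-3.3,"z":30,"wx":0,"wy":0.3,"wz":-0.6},{"jaw":0,"x":0,"y":0,"z":30,"wx":0,"wy":0,"wz":0},{"jaw":0,"x":0,"y":0,"z":0,"wx":0,"wy":0,"wz":0},{"jaw":0,"x":0,"y":0,"z":0,"wx":0,"wy":0,"wz":0}]' >/dev/null
python3 - <<'E'
from h import *;st([430.3,227.3,83],100.7)
E
```

```text
t 4.7 p [435.9 229.2 107.7] yaw 100.62 tilt [1.18 0.51] F [-0.9  0.1  1. ] M [ 0.11  0.02 -0.04] w 91.6
tool shift [-0.9 -6.4 24.6]
wz -0.1
```

```bash
cat >> h.py <<'E'
def full(tgt=None,yaw=None):
    from rig import bot
    from scipy.spatial.transform import Rotation as Ro
    st(tgt)
    R=np.array(bot.read_state()["eef_rot"]);a=np.radians(yaw)
    T=np.array([[np.cos(a),np.sin(a),0],[np.sin(a),-np.cos(a),0],[0,0,-1]])
    print("rotvec tool deg",np.degrees(Ro.from_matrix(R.T@T).as_rotvec()).round(2))
E
python3 -c "
from h import *;full([430.3,227.3,83],100.7)"
```

```text
t 4.7 p [435.9 229.2 107.7] yaw 100.62 tilt [1.18 0.51] F [-0.9  0.1  1. ] M [ 0.11  0.02 -0.04] w 91.6
tool shift [-0.9 -6.4 24.6]
rotvec tool deg [ 1.26 -0.29 -0.08]
```

```bash
python3 -m handwheel '[{"jaw":0,"x":-1,"y":-6.5,"z":0,"wx":1.2,"wy":-0.3,"wz":0},{"jaw":0,"x":0,"y":0,"z":0,"wx":0,"wy":0,"wz":0}]' >/dev/null
python3 -c "
from h import *;full([430.3,227.3,83],100.7)"
```

```text
t 4.9 p [430.9 227.3 110.8] yaw 100.6 tilt [0.23 0.04] F [0.9 0.2 0.5] M [ 0.06 -0.01 -0.02] w 91.6
tool shift [ 0.1 -0.7 27.8]
rotvec tool deg [ 0.23 -0.   -0.1 ]
```

```bash
python3 -m handwheel '[{"jaw":0,"x":0,"y":-1,"z":14,"wx":0.3,"wy":0,"wz":0},{"jaw":0,"x":0,"y":-1,"z":12,"wx":0.2,"wy":0,"wz":0},{"jaw":0,"x":0,"y":0,"z":0,"wx":0,"wy":0,"wz":0}]' >/dev/null
python3 -c "
from h import *;full([430.3,227.3,83],100.7)"
```

```text
t 5.2 p [429.9 227.4  84.9] yaw 100.6 tilt [-0.07  0.02] F [-0.3  0.5  0.6] M [ 0.16 -0.04  0.02] w 92.0
tool shift [-0.2  0.4  1.9]
rotvec tool deg [-0.07 -0.04 -0.1 ]
```

```bash
python3 -m handwheel '[{"jaw":0.5,"x":0,"y":0.4,"z":1.5,"wx":0,"wy":0,"wz":0},{"jaw":0.6,"x":0,"y":0,"z":0,"wx":0,"wy":0,"wz":0},{"jaw":0.7,"x":0,"y":0,"z":0,"wx":0,"wy":0,"wz":0},{"jaw":0.8,"x":0,"y":0,"z":0,"wx":0,"wy":0,"wz":0},{"jaw":0.9,"x":0,"y":0,"z":0,"wx":0,"wy":0,"wz":0},{"jaw":1,"x":0,"y":0,"z":0,"wx":0,"wy":0,"wz":0},{"jaw":1,"x":0,"y":0,"z":0,"wx":0,"wy":0,"wz":0},{"jaw":1,"x":0,"y":0,"z":0,"wx":0,"wy":0,"wz":0}]' >/dev/null
python3 -c "
from h import *;full([430.3,227.3,83],100.7)"
```

```text
t 6.0 p [430.4 227.5  83. ] yaw 100.6 tilt [-0.1   0.01] F [0.1 0.3 0.3] M [ 0.12 -0.02 -0.01] w 32.5
tool shift [-0.2 -0.1  0. ]
rotvec tool deg [-0.1  -0.03 -0.1 ]
```

Still closing.

```bash
python3 -m handwheel '[{"jaw":1,"x":0,"y":0,"z":0,"wx":0,"wy":0,"wz":0},{"jaw":1,"x":0,"y":0,"z":0,"wx":0,"wy":0,"wz":0},{"jaw":1,"x":0,"y":0,"z":0,"wx":0,"wy":0,"wz":0},{"jaw":1,"x":0,"y":0,"z":0,"wx":0,"wy":0,"wz":0},{"jaw":1,"x":0,"y":0,"z":0,"wx":0,"wy":0,"wz":0}]' >/dev/null
python3 - <<'E'
from h import *;full([430.3,227.3,83],100.7)
from rig import viewer
w=viewer.read_camera("side");crop(w["image"],200,150,400,350,3,"pics/s7.png")
w=viewer.read_camera("wrist");cv2.imwrite("pics/w7.png",w["image"][:,:,::-1])
E
```

```text
t 6.5 p [430.4 227.6  83.1] yaw 100.6 tilt [-0.09  0.02] F [-0.1  0.7 -0.1] M [ 0.13 -0.04  0.01] w 16.0
tool shift [-0.2 -0.2  0.1]
rotvec tool deg [-0.09 -0.03 -0.1 ]
```

View pics/s7.png

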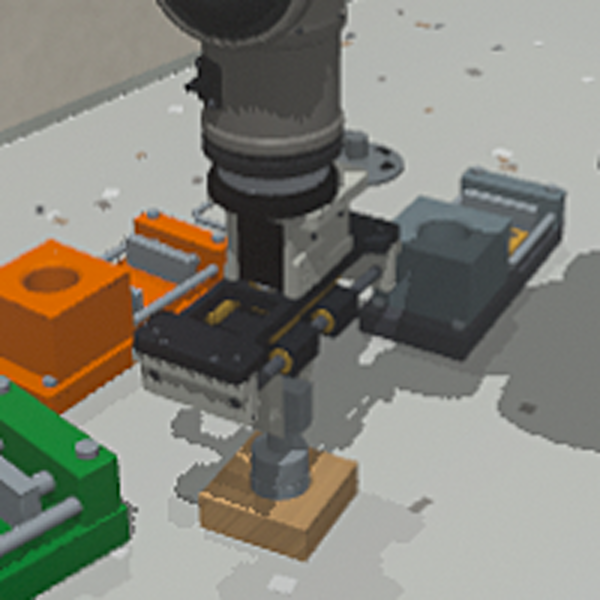

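View pics/w7.png

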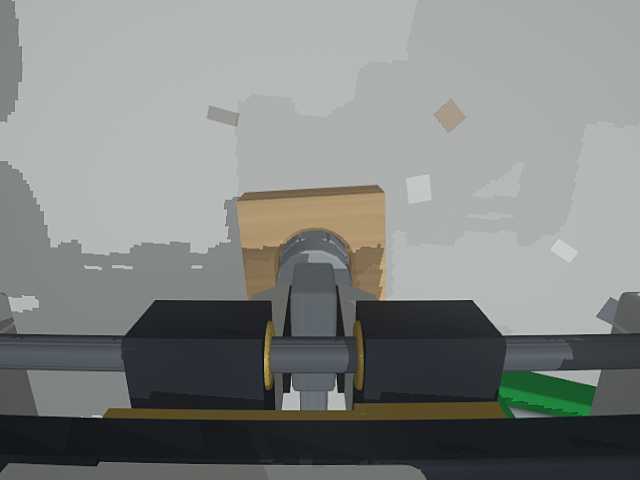

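Both views show the block gripped square, at 16 mm opening. Now I lift straight up.

```bash
python3 -m handwheel '[{"jaw":1,"x":0,"y":0,"z":-8,"wx":0,"wy":0,"wz":0},{"jaw":1,"x":0,"y":0,"z":-10,"wx":0,"wy":0,"wz":0},{"jaw":1,"x":0,"y":0,"z":-20,"wx":0,"wy":0,"wz":0},{"jaw":1,"x":0,"y":0,"z":-30,"wx":0,"wy":0,"wz":0},{"jaw":1,"x":0,"y":0,"z":-35,"wx":0,"wy":0,"wz":0},{"jaw":1,"x":0,"y":0,"z":-35,"wx":0,"wy":0,"wz":0},{"jaw":1,"x":0,"y":0,"z":-15,"wx":0,"wy":0,"wz":0},{"jaw":1,"x":0,"y":0,"z":0,"wx":0,"wy":0,"wz":0}]' >/dev/null
python3 - <<'E'
from h import *;full([430.3,227.3,240],55)
E
```

```text
t 7.4 p [428.  226.4 244. ] yaw 100.59 tilt [-0.46 -0.12] F [ 0.1  0.3 -5.1] M [ 0.13 -0.07 -0.01] w 16.0
tool shift [0.4 2.5 4. ]
rotvec tool deg [-0.44  0.22 45.59]
```

```bash
python3 -m handwheel '[{"jaw":1,"x":0,"y":0,"z":0,"wx":0,"wy":0,"wz":6},{"jaw":1,"x":0,"y":0,"z":0,"wx":0,"wy":0,"wz":8},{"jaw":1,"x":0,"y":0,"z":0,"wx":0,"wy":0,"wz":8},{"jaw":1,"x":0,"y":0,"z":0,"wx":0,"wy":0,"wz":8},{"jaw":1,"x":0,"y":0,"z":0,"wx":0,"wy":0,"wz":8},{"jaw":1,"x":0,"y":0,"z":0,"wx":0,"wy":0,"wz":8},{"jaw":1,"x":0,"y":0,"z":0,"wx":0,"wy":0,"wz":4},{"jaw":1,"x":0,"y":0,"z":0,"wx":0,"wy":0,"wz":0}]' >/dev/null
python3 - <<'E'
from h import *;full([493.3,-31.9,240],55)
E
```

```text
t 8.2 p [422.2 224.3 237.5] yaw 48.55 tilt [-1.27 -0.41] F [ 1.2  0.1 -3.3] M [ 0.11 -0.05  0.04] w 15.7
tool shift [-145.   222.8   -2.2]
rotvec tool deg [-0.75  1.11 -6.45]
```

```bash
python3 -m handwheel '[{"jaw":1,"x":-10,"y":15,"z":0,"wx":-0.7,"wy":1.1,"wz":0},{"jaw":1,"x":-21,"y":33,"z":0,"wx":0,"wy":0,"wz":0},{"jaw":1,"x":-21,"y":33,"z":0,"wx":0,"wy":0,"wz":0},{"jaw":1,"x":-21,"y":33,"z":0,"wx":0,"wy":0,"wz":0},{"jaw":1,"x":-21,"y":33,"z":0,"wx":0,"wy":0,"wz":0},{"jaw":1,"x":-21,"y":33,"z":0,"wx":0,"wy":0,"wz":0},{"jaw":1,"x":-14,"y":22,"z":0,"wx":0,"wy":0,"wz":0},{"jaw":1,"x":-7,"y":10,"z":0,"wx":0,"wy":0,"wz":0},{"jaw":1,"x":0,"y":0,"z":0,"wx":0,"wy":0,"wz":0},{"jaw":1,"x":0,"y":0,"z":0,"wx":0,"wy":0,"wz":0}]' >/dev/null
python3 - <<'E'
from h import *;full([493.3,-31.9,240],55)
E
```

```text
t 9.2 p [490.5 -25.2 230.5] yaw 49.92 tilt [-0.77  0.04] F [ 0.5 -0.5 -4.7] M [ 0.05 -0.02 -0.01] w 15.8
tool shift [-3.4  6.4 -9.5]
rotvec tool deg [-0.63  0.44 -5.08]
```

```bash
python3 -m handwheel '[{"jaw":1,"x":-3.4,"y":6.4,"z":20,"wx":-0.6,"wy":0.4,"wz":-5},{"jaw":1,"x":0,"y":0,"z":20,"wx":0,"wy":0,"wz":0},{"jaw":1,"x":0,"y":0,"z":15,"wx":0,"wy":0,"wz":0},{"jaw":1,"x":0,"y":0,"z":0,"wx":0,"wy":0,"wz":0},{"jaw":1,"x":0,"y":0,"z":0,"wx":0,"wy":0,"wz":0}]' >/dev/null
python3 - <<'E'
from h import *;full([493.3,-31.9,165],55)
E
```

```text
t 9.7 p [491.6 -25.5 174.6] yaw 55.69 tilt [-0.03  0.1 ] F [-0.1 -0.4 -4.1] M [ 0.09 -0.03  0.07] w 15.7
tool shift [-4.4  5.   9.6]
rotvec tool deg [-0.08 -0.07  0.69]
```

```bash
python3 -m handwheel '[{"jaw":1,"x":-4.4,"y":5,"z":8,"wx":0,"wy":0,"wz":0.5},{"jaw":1,"x":0,"y":0,"z":0,"wx":0,"wy":0,"wz":0},{"jaw":1,"x":0,"y":0,"z":0,"wx":0,"wy":0,"wz":0}]' >/dev/null
python3 - <<'E'
from h import *;full([493.3,-31.9,165],55)
from rig import viewer
for n,X in (("wrist",1),("scene",1),("side",1)):
    w=viewer.read_camera(n);u,v=w2px(w,[493.3,-31.9,78])[0].astype(int);print(n,u,v)
    v0=max(v-75,0);u0=u-100;crop(w["image"],u0,v0,u0+200,min(v0+150,480),4,f"pics/a_{n}.png");print(u0,v0)
E
```

```text
t 10.0 p [494.2 -31.4 167.8] yaw 55.28 tilt [0.15 0.07] F [ 0.2  0.4 -3.1] M [ 0.08 -0.01  0.03] w 15.8
tool shift [-1.  -0.5  2.8]
rotvec tool deg [ 0.08 -0.15  0.28]
wrist 310 248
210 173
scene 268 273
168 198
side 347 226
247 151
```

View pics/a_wrist.png

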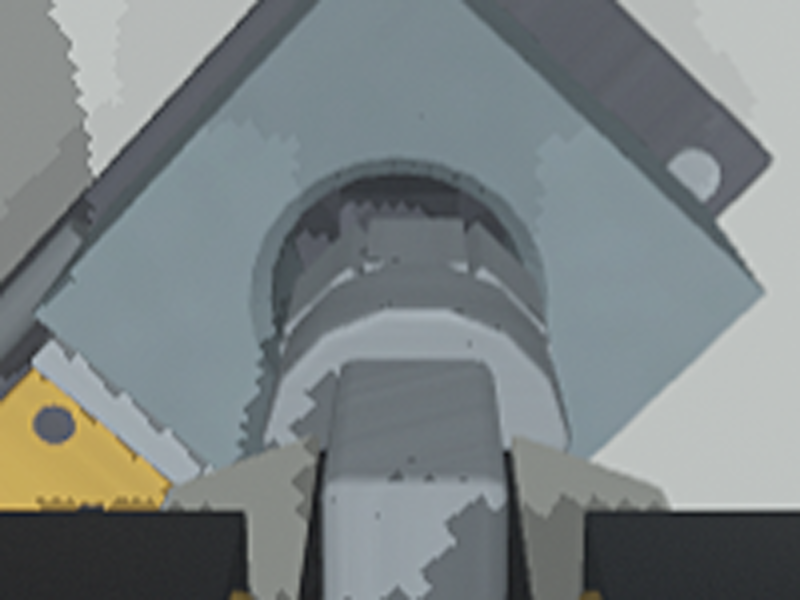

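View pics/a_scene.png

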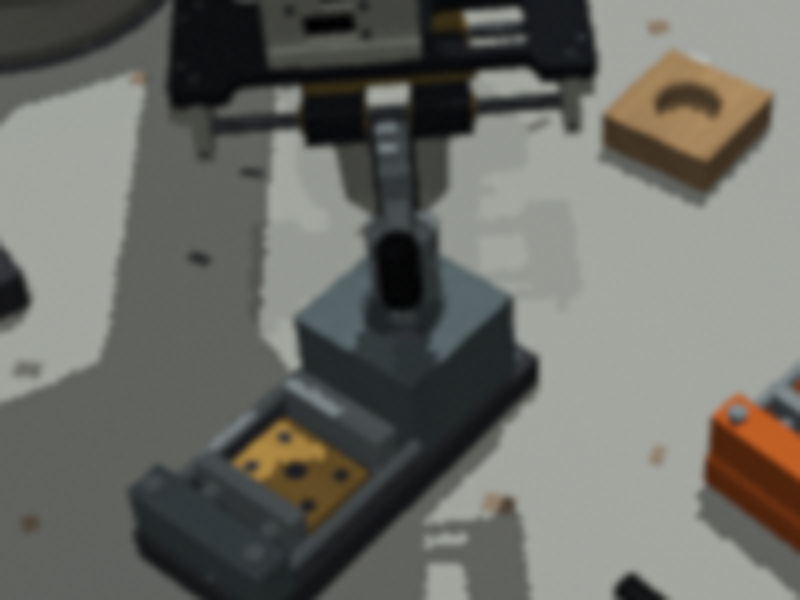

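View pics/a_side.png

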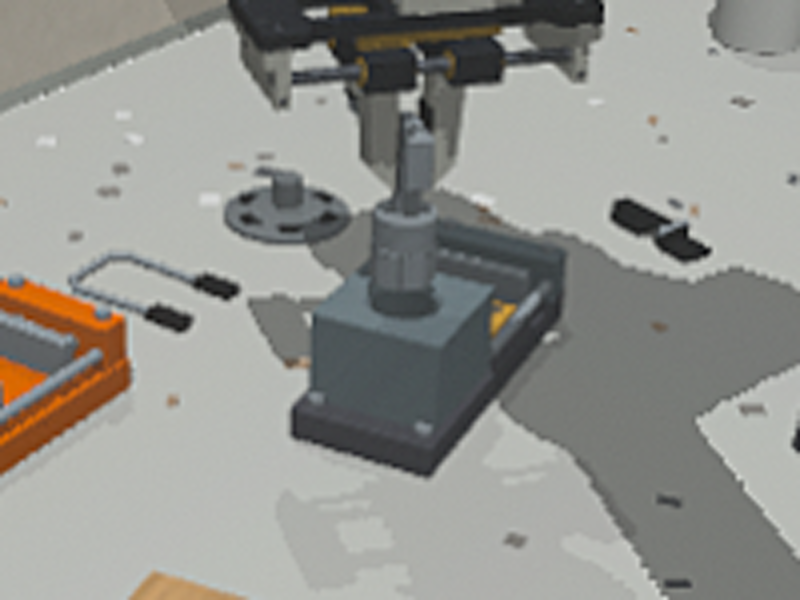

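```bash
python3 -m handwheel '[{"jaw":1,"x":-1,"y":-0.5,"z":4,"wx":0,"wy":0,"wz":0.2},{"jaw":1,"x":0,"y":0,"z":4,"wx":0,"wy":0,"wz":0},{"jaw":1,"x":0,"y":0,"z":0,"wx":0,"wy":0,"wz":0},{"jaw":1,"x":0,"y":0,"z":0,"wx":0,"wy":0,"wz":0}]' >/dev/null
python3 - <<'E'
from h import *;full([493.3,-31.8,152],55)
E
```

```text
t 10.55 p [493.  -32.1 159.3] yaw 55.04 tilt [0.16 0.07] F [-0.1  0.5 -4.2] M [ 0.08 -0.09 -0.04] w 15.8
tool shift [0.4 0.  7.3]
rotvec tool deg [ 0.09 -0.15  0.04]
```

```bash
python3 -m handwheel '[{"jaw":1,"x":0.2,"y":0,"z":4,"wx":0,"wy":0,"wz":0},{"jaw":1,"x":0,"y":0,"z":4,"wx":0,"wy":0,"wz":0},{"jaw":1,"x":0,"y":0,"z":2,"wx":0,"wy":0,"wz":0},{"jaw":1,"x":0,"y":0,"z":0,"wx":0,"wy":0,"wz":0}]'
python3 - <<'E'
from h import *;full([493.3,-31.8,145],55)
E
```

```text
time_s: 10.95
position: [493.3, -32.2, 148.4]
eef_rot: [[0.573, 0.82, 0.003], [0.82, -0.573, 0.001], [0.002, 0.002, -1.0]]
ft_force: [-0.3, -1.5, -4.3]
grip_width: 15.7
t 10.95 p [493.3 -32.2 148.4] yaw 55.05 tilt [0.17 0.03] F [-0.3 -1.5 -4.3] M [-0.16  0.02  0.01] w 15.7
tool shift [ 0.3 -0.3  3.4]
rotvec tool deg [ 0.12 -0.13  0.05]
```

```bash
python3 -m handwheel '[{"jaw":1,"x":0,"y":0,"z":3,"wx":0,"wy":0,"wz":0},{"jaw":1,"x":0,"y":0,"z":3,"wx":0,"wy":0,"wz":0},{"jaw":1,"x":0,"y":0,"z":3,"wx":0,"wy":0,"wz":0},{"jaw":1,"x":0,"y":0,"z":0,"wx":0,"wy":0,"wz":0}]'
python3 - <<'E'
from h import *;full([493.3,-31.8,145],55)
E
```

```text
time_s: 11.35
position: [493.4, -32.4, 138.7]
eef_rot: [[0.573, 0.82, 0.003], [0.82, -0.573, 0.0], [0.002, 0.002, -1.0]]
ft_force: [0.8, -0.3, -3.8]
grip_width: 15.5
t 11.35 p [493.4 -32.4 138.7] yaw 55.05 tilt [0.17 0.02] F [ 0.8 -0.3 -3.8] M [-0.05 -0.02  0.01] w 15.5
tool shift [ 0.5 -0.4 -6.3]
rotvec tool deg [ 0.13 -0.11  0.05]
```

In the bore without resistance. Continuing gently.

```bash
python3 -m handwheel '[{"jaw":1,"x":0,"y":0,"z":3,"wx":0,"wy":0,"wz":0},{"jaw":1,"x":0,"y":0,"z":3,"wx":0,"wy":0,"wz":0},{"jaw":1,"x":0,"y":0,"z":3,"wx":0,"wy":0,"wz":0},{"jaw":1,"x":0,"y":0,"z":3,"wx":0,"wy":0,"wz":0},{"jaw":1,"x":0,"y":0,"z":0,"wx":0,"wy":0,"wz":0}]'
python3 - <<'E'
from h import *;full([493.3,-31.8,145],55)
E
```

```text
time_s: 11.85
position: [493.5, -32.4, 125.6]
eef_rot: [[0.573, 0.82, 0.003], [0.82, -0.573, 0.0], [0.002, 0.002, -1.0]]
ft_force: [0.3, 0.3, -4.0]
grip_width: 15.7
t 11.85 p [493.5 -32.4 125.6] yaw 55.05 tilt [0.18 0.01] F [ 0.3  0.3 -4. ] M [-0.08  0.01  0.01] w 15.7
tool shift [  0.5  -0.5 -19.4]
rotvec tool deg [ 0.14 -0.11  0.05]
```

```bash
python3 -m handwheel '[{"jaw":1,"x":0,"y":0,"z":1.5,"wx":0,"wy":0,"wz":0},{"jaw":1,"x":0,"y":0,"z":1.5,"wx":0,"wy":0,"wz":0},{"jaw":1,"x":0,"y":0,"z":1.5,"wx":0,"wy":0,"wz":0},{"jaw":1,"x":0,"y":0,"z":0,"wx":0,"wy":0,"wz":0}]'
python3 - <<'E'
from h import *;full([493.3,-31.8,145],55)
E
```

```text
time_s: 12.25
position: [493.4, -32.7, 122.0]
eef_rot: [[0.573, 0.82, 0.003], [0.82, -0.573, -0.0], [0.001, 0.003, -1.0]]
ft_force: [-2.0, -1.9, -5.2]
grip_width: 16.1
t 12.25 p [493.4 -32.7 122. ] yaw 55.07 tilt [ 0.19 -0.03] F [-2.  -1.9 -5.2] M [-0.36  0.31 -0.03] w 16.1
tool shift [  0.7  -0.5 -23. ]
rotvec tool deg [ 0.17 -0.09  0.07]
```

```bash
python3 -m handwheel '[{"jaw":1,"x":-0.3,"y":0,"z":1.5,"wx":0,"wy":0,"wz":0},{"jaw":1,"x":0,"y":0,"z":1.5,"wx":0,"wy":0,"wz":0},{"jaw":1,"x":0,"y":0,"z":0,"wx":0,"wy":0,"wz":0}]'
python3 - <<'E'
from h import *;full([493.3,-31.8,145],55)
E
```

```text
time_s: 12.55
position: [493.2, -32.8, 118.5]
eef_rot: [[0.573, 0.82, 0.003], [0.82, -0.573, -0.0], [0.002, 0.003, -1.0]]
ft_force: [0.6, -0.5, -3.2]
grip_width: 15.9
t 12.55 p [493.2 -32.8 118.5] yaw 55.06 tilt [ 0.19 -0.01] F [ 0.6 -0.5 -3.2] M [-0.19  0.11  0.  ] w 15.9
tool shift [  0.9  -0.5 -26.5]
rotvec tool deg [ 0.17 -0.1   0.06]
```

The foot is now at about 45.5 mm, below the 50 mm stop level, so the socket is going onto the square.

```bash
python3 -m handwheel '[{"jaw":1,"x":0,"y":0,"z":2,"wx":0,"wy":0,"wz":0},{"jaw":1,"x":0,"y":0,"z":2,"wx":0,"wy":0,"wz":0},{"jaw":1,"x":0,"y":0,"z":2,"wx":0,"wy":0,"wz":0},{"jaw":1,"x":0,"y":0,"z":0,"wx":0,"wy":0,"wz":0}]'
python3 - <<'E'
from h import *;full([493.3,-31.8,145],55)
E
```

```text
time_s: 12.95
position: [493.2, -32.8, 111.7]
eef_rot: [[0.573, 0.82, 0.003], [0.82, -0.573, -0.0], [0.002, 0.003, -1.0]]
ft_force: [-0.1, -0.0, -4.1]
grip_width: 15.9
t 12.95 p [493.2 -32.8 111.7] yaw 55.06 tilt [ 0.17 -0.01] F [-0.1 -0.  -4.1] M [-0.1   0.09 -0.04] w 15.9
tool shift [  1.   -0.4 -33.3]
rotvec tool deg [ 0.15 -0.09  0.06]
```

```bash
python3 -m handwheel '[{"jaw":1,"x":0,"y":0,"z":1.5,"wx":0,"wy":0,"wz":0},{"jaw":1,"x":0,"y":0,"z":1.2,"wx":0,"wy":0,"wz":0},{"jaw":1,"x":0,"y":0,"z":0.8,"wx":0,"wy":0,"wz":0},{"jaw":1,"x":0,"y":0,"z":0,"wx":0,"wy":0,"wz":0}]'
python3 - <<'E'
from h import *;full([493.3,-31.8,145],55)
E
```

```text
time_s: 13.35
position: [493.3, -32.9, 108.0]
eef_rot: [[0.573, 0.82, 0.003], [0.82, -0.573, -0.0], [0.002, 0.003, -1.0]]
ft_force: [-1.5, -1.0, -2.7]
grip_width: 16.1
t 13.35 p [493.3 -32.9 108. ] yaw 55.06 tilt [ 0.18 -0.01] F [-1.5 -1.  -2.7] M [-0.2   0.19  0.03] w 16.1
tool shift [  0.9  -0.5 -37. ]
rotvec tool deg [ 0.15 -0.09  0.06]
```

```bash
python3 -m handwheel '[{"jaw":1,"x":0,"y":0,"z":1,"wx":0,"wy":0,"wz":0},{"jaw":1,"x":0,"y":0,"z":0.5,"wx":0,"wy":0,"wz":0},{"jaw":1,"x":0,"y":0,"z":0,"wx":0,"wy":0,"wz":0}]'
python3 - <<'E'
from h import *;full([493.3,-31.8,145],55)
from rig import viewer
w=viewer.read_camera("scene");crop(w["image"],170,190,370,340,4,"pics/s8.png")
E
```

```text
time_s: 13.65
position: [493.3, -32.9, 108.1]
eef_rot: [[0.572, 0.82, 0.004], [0.82, -0.572, -0.001], [0.002, 0.003, -1.0]]
ft_force: [-1.6, -1.7, -3.7]
grip_width: 16.0
t 13.65 p [493.3 -32.9 108.1] yaw 55.08 tilt [ 0.22 -0.03] F [-1.6 -1.7 -3.7] M [-0.14  0.27  0.04] w 16.0
tool shift [  0.9  -0.5 -36.9]
rotvec tool deg [ 0.2  -0.1   0.08]
```

View pics/s8.png

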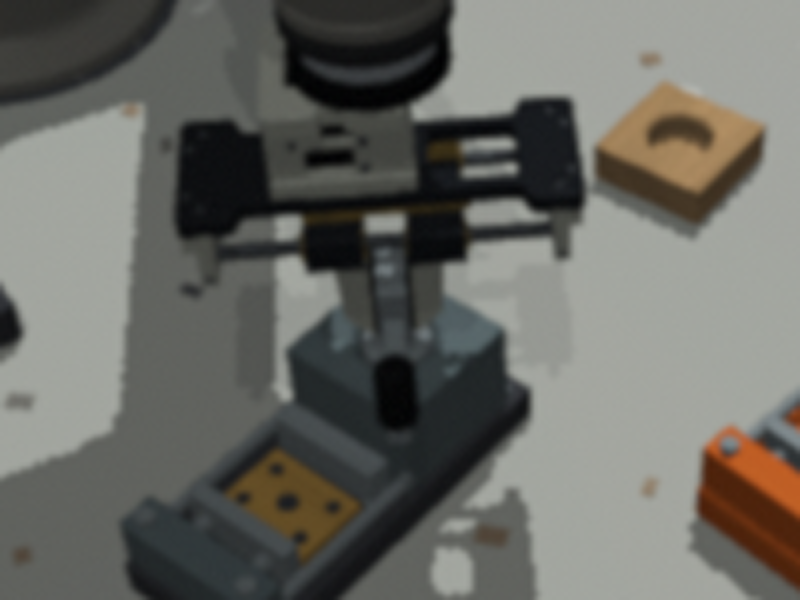

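Seated: TCP stops at 108.1, which puts the foot at about 35 mm, right at the flange. The scene view shows the plate still loose. Now I turn clockwise in stages.

```bash
python3 -m handwheel '[{"jaw":1,"x":0,"y":0,"z":0,"wx":0,"wy":0,"wz":2},{"jaw":1,"x":0,"y":0,"z":0,"wx":0,"wy":0,"wz":4},{"jaw":1,"x":0,"y":0,"z":0,"wx":0,"wy":0,"wz":4},{"jaw":1,"x":0,"y":0,"z":0,"wx":0,"wy":0,"wz":4},{"jaw":1,"x":0,"y":0,"z":0,"wx":0,"wy":0,"wz":0}]'
python3 - <<'E'
from h import *;full([493.3,-32.9,108.1],55)
E
```

```text
time_s: 14.2
position: [493.1, -33.9, 108.0]
eef_rot: [[0.758, 0.652, 0.003], [0.652, -0.758, -0.003], [0.001, 0.004, -1.0]]
ft_force: [-1.6, 0.0, 1.7]
grip_width: 15.8
t 14.2 p [493.1 -33.9 108. ] yaw 40.67 tilt [ 0.19 -0.16] F [-1.6  0.   1.7] M [-0.04  0.4   0.09] w 15.8
tool shift [ 0.8 -0.6 -0.1]
rotvec tool deg [  0.25  -0.02 -14.33]
```

```bash
python3 -m handwheel '[{"jaw":1,"x":0.6,"y":-0.5,"z":0,"wx":0,"wy":0,"wz":4},{"jaw":1,"x":0.2,"y":-0.1,"z":0,"wx":0,"wy":0,"wz":4},{"jaw":1,"x":0.2,"y":-0.1,"z":0,"wx":0,"wy":0,"wz":4},{"jaw":1,"x":0.2,"y":-0.1,"z":0,"wx":0,"wy":0,"wz":4},{"jaw":1,"x":0,"y":0,"z":0,"wx":0,"wy":0,"wz":0}]'
python3 - <<'E'
from h import *;full([493.3,-32.9,108.1],55)
from rig import viewer
w=viewer.read_camera("scene");crop(w["image"],170,190,370,340,4,"pics/s9.png")
E
```

```text
time_s: 14.7
position: [492.9, -33.9, 108.0]
eef_rot: [[0.908, 0.419, 0.001], [0.419, -0.908, -0.006], [-0.001, 0.006, -1.0]]
ft_force: [-2.0, -1.0, 0.2]
grip_width: 15.9
t 14.7 p [492.9 -33.9 108. ] yaw 24.79 tilt [ 0.08 -0.32] F [-2.  -1.   0.2] M [-0.06  0.39  0.01] w 15.9
tool shift [ 0.8 -0.7 -0.1]
rotvec tool deg [  0.3    0.14 -30.21]
```

View pics/s9.png

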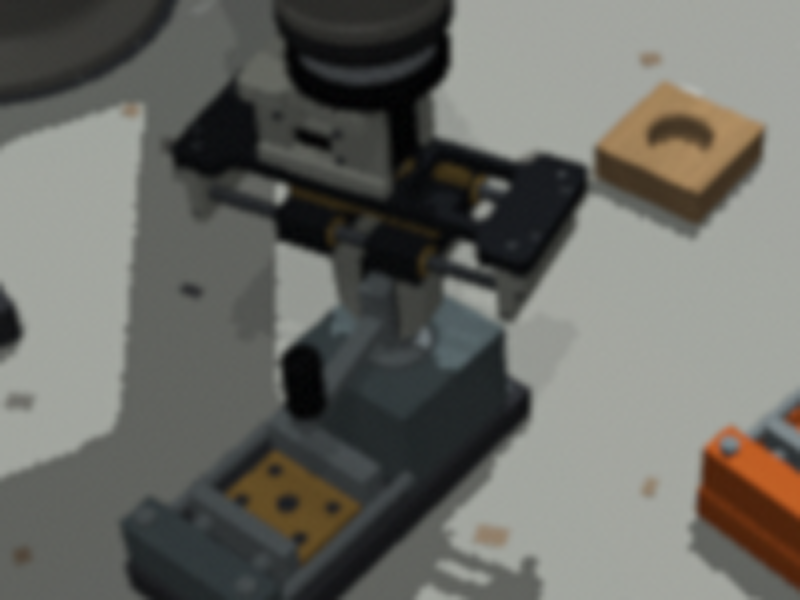

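```bash
python3 -m handwheel '[{"jaw":1,"x":0.7,"y":-0.5,"z":0,"wx":0.2,"wy":0,"wz":4},{"jaw":1,"x":0.3,"y":-0.1,"z":0,"wx":0,"wy":0,"wz":3},{"jaw":1,"x":0.3,"y":-0.1,"z":0,"wx":0,"wy":0,"wz":3},{"jaw":1,"x":0.2,"y":-0.1,"z":0,"wx":0,"wy":0,"wz":3},{"jaw":1,"x":0,"y":0,"z":0,"wx":0,"wy":0,"wz":0}]'
python3 - <<'E'
from h import *;full([493.3,-32.9,108.1],55)
E
```

```text
time_s: 15.25
position: [492.8, -34.0, 108.0]
eef_rot: [[0.977, 0.214, -0.003], [0.214, -0.977, -0.005], [-0.004, 0.004, -1.0]]
ft_force: [-1.8, -0.9, 1.2]
grip_width: 15.3
t 15.25 p [492.8 -34.  108. ] yaw 12.38 tilt [-0.15 -0.28] F [-1.8 -0.9  1.2] M [-0.19  0.43  0.01] w 15.3
tool shift [ 0.7 -0.9 -0.1]
rotvec tool deg [  0.16   0.29 -42.62]
```

```bash
python3 -m handwheel '[{"jaw":1,"x":0.5,"y":-0.6,"z":0,"wx":0.1,"wy":0.3,"wz":3},{"jaw":1,"x":0.3,"y":-0.1,"z":0,"wx":0,"wy":0,"wz":3},{"jaw":1,"x":0.2,"y":-0.1,"z":0,"wx":0,"wy":0,"wz":3},{"jaw":1,"x":0,"y":0,"z":0,"wx":0,"wy":0,"wz":0}]'
python3 - <<'E'
from h import *;full([493.3,-32.9,108.1],55)
from rig import viewer
w=viewer.read_camera("scene");crop(w["image"],190,270,290,370,7,"pics/s10.png")
w=viewer.read_camera("wrist");cv2.imwrite("pics/w10.png",w["image"][:,:,::-1])
E
```

```text
time_s: 15.65
position: [492.4, -34.0, 108.0]
eef_rot: [[0.998, 0.069, -0.001], [0.069, -0.998, -0.004], [-0.001, 0.004, -1.0]]
ft_force: [-2.0, -1.5, 0.6]
grip_width: 15.8
t 15.65 p [492.4 -34.  108. ] yaw 3.95 tilt [-0.03 -0.25] F [-2.  -1.5  0.6] M [-0.22  0.51  0.04] w 15.8
tool shift [ 0.9 -1.1 -0.1]
rotvec tool deg [  0.21   0.15 -51.05]
```

View pics/s10.png

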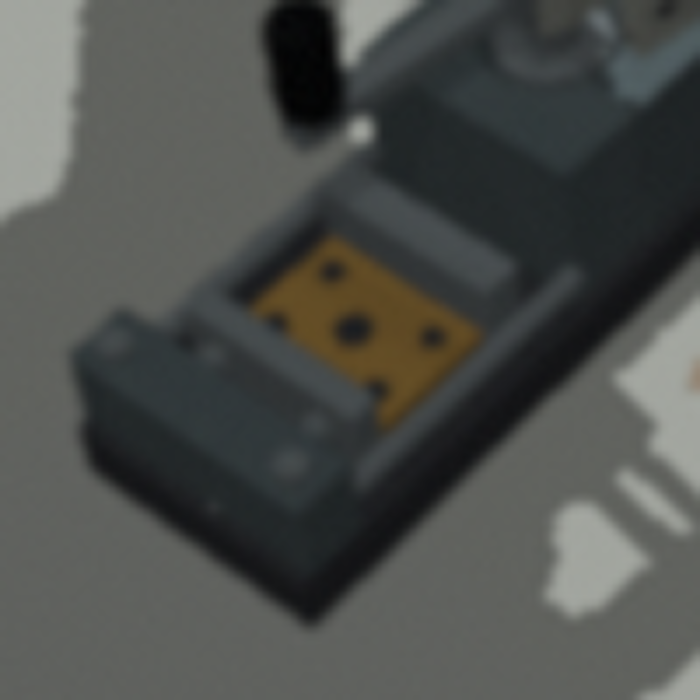

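View pics/w10.png

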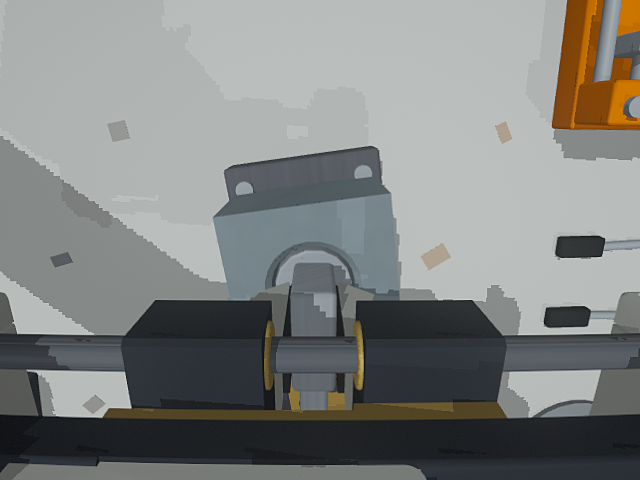

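```bash
cat >> h.py <<'E'
def top(name,out,z=49,yaw=12.0,o=(493.3,-32.0)):
    from rig import viewer
    w=viewer.read_camera(name);a=np.radians(yaw);s=5
    X,Y=np.meshgrid(np.arange(-50,50,1/s),np.arange(-35,-165,-1/s))
    P=np.c_[(o[0]+X*np.cos(a)-Y*np.sin(a)).ravel(),(o[1]+X*np.sin(a)+Y*np.cos(a)).ravel(),np.full(X.size,z)]
    uv=w2px(w,P).astype(np.float32).reshape(*X.shape,2)
    im=cv2.remap(w["image"],uv[...,0],uv[...,1],cv2.INTER_CUBIC)[:,:,::-1].copy()
    im=cv2.convertScaleAbs(im,alpha=1.8,beta=10)
    for i in range(40,165,10):
        r=(i-35)*s;cv2.line(im,(0,r),(15,r),(0,0,255),1);cv2.putText(im,str(i),(18,r+4),0,.4,(0,0,255))
    cv2.imwrite(out,im[:600])
E
python3 - <<'E'
from h import *
top("scene","pics/t1.png")
E
```

```text
(no output)
```

View pics/t1.png

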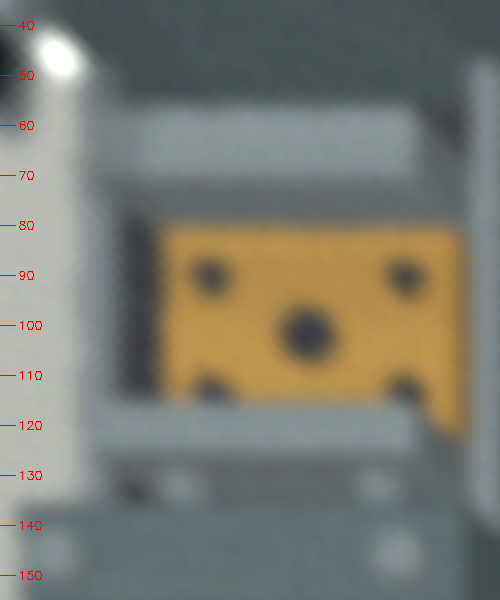

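The rectified view at z=49 shows the jaw face near 71 mm and the sprung face near 115.5 mm, in contact with the plate. That is about 3 mm of face travel. Going about 9° more.

```bash
python3 -m handwheel '[{"jaw":1,"x":0.6,"y":-0.8,"z":0,"wx":0.2,"wy":0.1,"wz":3},{"jaw":1,"x":0.3,"y":-0.2,"z":0,"wx":0,"wy":0,"wz":3},{"jaw":1,"x":0.2,"y":-0.2,"z":0,"wx":0,"wy":0,"wz":3},{"jaw":1,"x":0,"y":0,"z":0,"wx":0,"wy":0,"wz":0}]'
python3 - <<'E'
from h import *;full([493.3,-32.9,108.1],55)
top("scene","pics/t2.png")
E
```

```text
time_s: 16.2
position: [492.4, -34.0, 108.0]
eef_rot: [[0.997, -0.083, -0.002], [-0.083, -0.997, -0.003], [-0.002, 0.003, -1.0]]
ft_force: [-2.0, -2.0, -0.6]
grip_width: 16.1
t 16.2 p [492.4 -34.  108. ] yaw -4.79 tilt [-0.1  -0.19] F [-2.  -2.  -0.6] M [-0.25  0.52  0.1 ] w 16.1
tool shift [ 0.8 -1.1 -0.1]
rotvec tool deg [  0.13   0.18 -59.78]
```

View pics/t2.png

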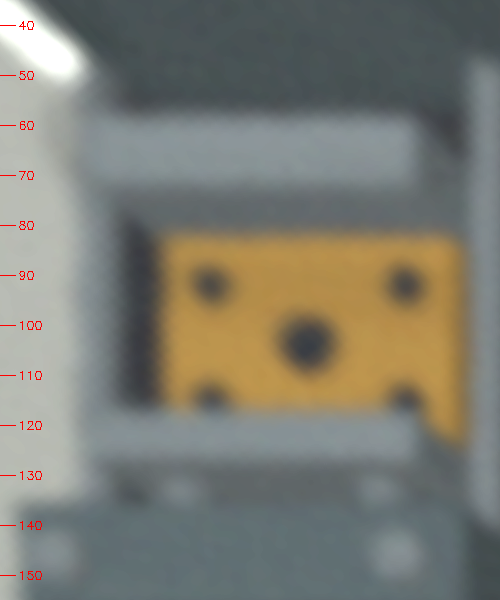

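Run:
```python
from h import *
from rig import viewer
import rig
w=dict(viewer.read_camera("scene"));w["image"]=cv2.imread("pics/scene0.png")[:,:,::-1]
class V: read_camera=staticmethod(lambda n:w)
rig.viewer=V
top("scene","pics/t0.png")
a=cv2.imread("pics/t0.png");b=cv2.imread("pics/t2.png");cv2.imwrite("pics/t02.png",np.hstack([a[:,:400],b[:,:400]]))
```

```text
(no output)
```

View pics/t02.png

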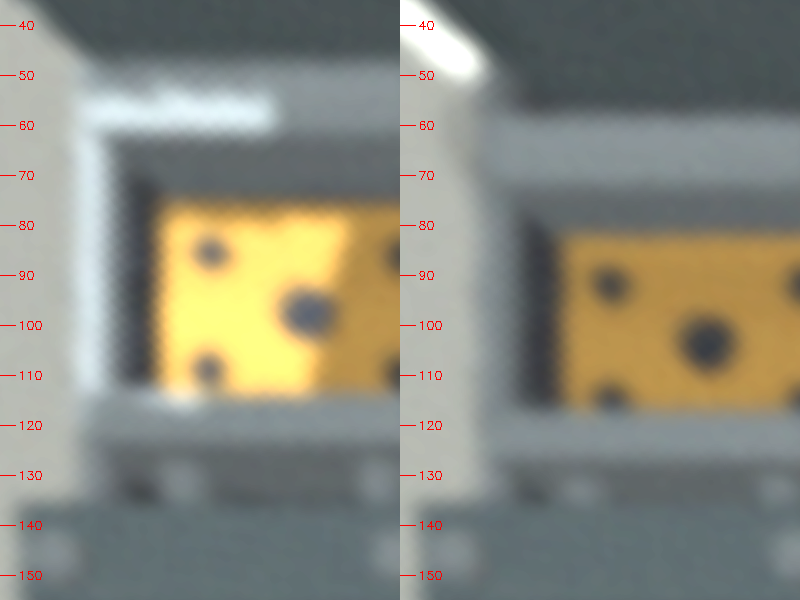

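Against the start picture, the face has moved about 113→117 mm, roughly 4 mm, and the jaw about 10.7 mm. A further 4° gives more margin while staying short of the stop.

```bash
python3 -m handwheel '[{"jaw":1,"x":0.6,"y":-0.8,"z":0,"wx":0.1,"wy":0.2,"wz":2.5},{"jaw":1,"x":0.2,"y":-0.2,"z":0,"wx":0,"wy":0,"wz":2},{"jaw":1,"x":0,"y":0,"z":0,"wx":0,"wy":0,"wz":0},{"jaw":1,"x":0,"y":0,"z":0,"wx":0,"wy":0,"wz":0}]'
python3 - <<'E'
from h import *;full([493.3,-32.9,108.1],55)
E
```

```text
time_s: 16.7
position: [492.2, -33.8, 108.0]
eef_rot: [[0.988, -0.154, -0.0], [-0.154, -0.988, -0.004], [0.0, 0.004, -1.0]]
ft_force: [-2.1, -2.1, 0.2]
grip_width: 16.5
t 16.7 p [492.2 -33.8 108. ] yaw -8.85 tilt [-0.03 -0.21] F [-2.1 -2.1  0.2] M [-0.35  0.69  0.08] w 16.5
tool shift [ 0.9 -1.1 -0.1]
rotvec tool deg [  0.19   0.11 -63.85]
```

```bash
python3 -m handwheel '[{"jaw":0.7,"x":0,"y":0,"z":0,"wx":0,"wy":0,"wz":0},{"jaw":0.6,"x":0,"y":0,"z":0,"wx":0,"wy":0,"wz":0},{"jaw":0.5,"x":0,"y":0,"z":0,"wx":0,"wy":0,"wz":0},{"jaw":0.5,"x":0,"y":0,"z":0,"wx":0,"wy":0,"wz":0},{"jaw":0.5,"x":0,"y":0,"z":0,"wx":0,"wy":0,"wz":0}]'
python3 - <<'E'
from h import *;full([493.3,-32.9,108.1],-8.85)
E
```

```text
time_s: 17.2
position: [495.1, -33.0, 108.7]
eef_rot: [[0.988, -0.152, 0.006], [-0.152, -0.988, -0.002], [0.007, 0.001, -1.0]]
ft_force: [-0.3, 0.6, -0.4]
grip_width: 45.6
t 17.2 p [495.1 -33.  108.7] yaw -8.77 tilt [ 0.37 -0.13] F [-0.3  0.6 -0.4] M [-0.04  0.01 -0.03] w 45.6
tool shift [-1.8  0.1  0.6]
rotvec tool deg [ 0.08 -0.39  0.08]
```

```bash
python3 -m handwheel '[{"jaw":0.5,"x":-1.5,"y":0,"z":-10,"wx":0,"wy":0,"wz":0},{"jaw":0.4,"x":0,"y":0,"z":-20,"wx":0,"wy":0,"wz":0},{"jaw":0.4,"x":0,"y":0,"z":-35,"wx":0,"wy":0,"wz":0},{"jaw":0.4,"x":0,"y":0,"z":-35,"wx":0,"wy":0,"wz":0},{"jaw":0.4,"x":0,"y":0,"z":-35,"wx":0,"wy":0,"wz":0},{"jaw":0.4,"x":0,"y":0,"z":0,"wx":0,"wy":0,"wz":0},{"jaw":0.4,"x":0,"y":0,"z":0,"wx":0,"wy":0,"wz":0},{"jaw":0.4,"x":0,"y":0,"z":0,"wx":0,"wy":0,"wz":0}]'
python3 - <<'E'
from h import *
from rig import viewer
top("scene","pics/t3.png")
for n in ("scene","side"):
    w=viewer.read_camera(n);u,v=w2px(w,[493.3,-31.9,78])[0].astype(int);u0,v0=u-100,v-75
    crop(w["image"],u0,v0,u0+200,v0+150,4,f"pics/e_{n}.png");print(n,u0,v0)
    X=[[493.3,-32,139]];print("axis at block top px",(w2px(w,X)-[u0,v0])*4)
E
```

```text
time_s: 18.0
position: [491.6, -32.0, 252.5]
eef_rot: [[0.988, -0.152, 0.008], [-0.152, -0.988, -0.002], [0.008, 0.001, -1.0]]
ft_force: [-0.2, -0.3, 0.5]
grip_width: 54.8
scene 168 198
axis at block top px [[395.0636548  217.83628206]]
side 247 151
axis at block top px [[407.85929556 204.67688847]]
```

View pics/t3.png

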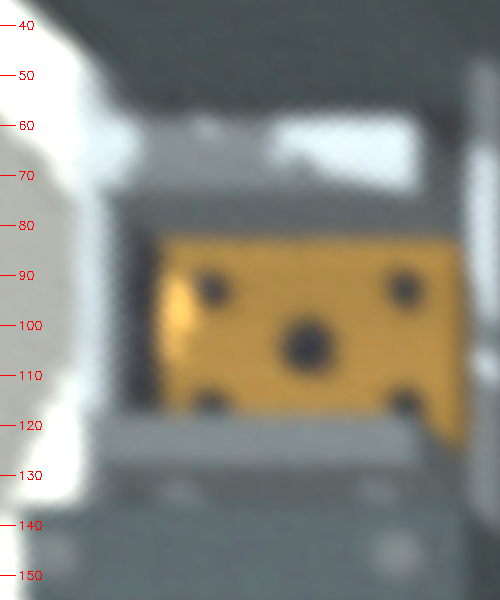

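View pics/e_scene.png

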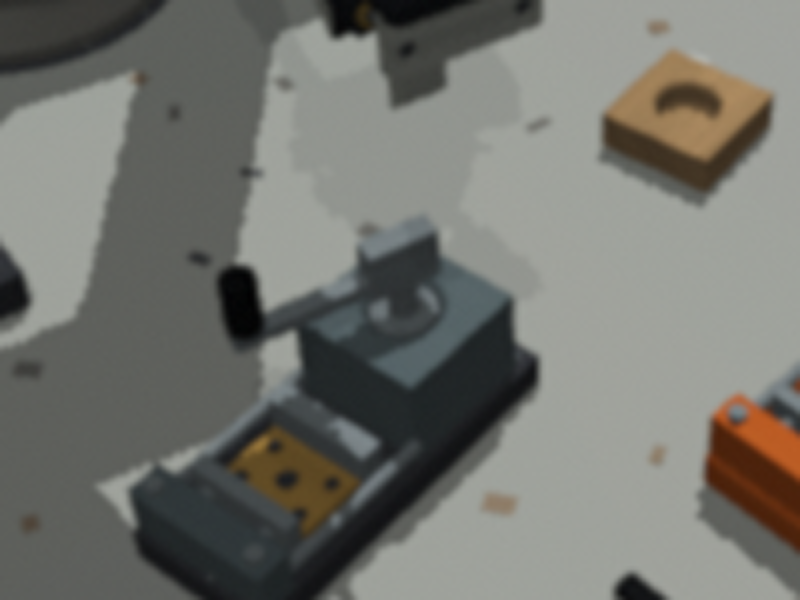

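View pics/e_side.png

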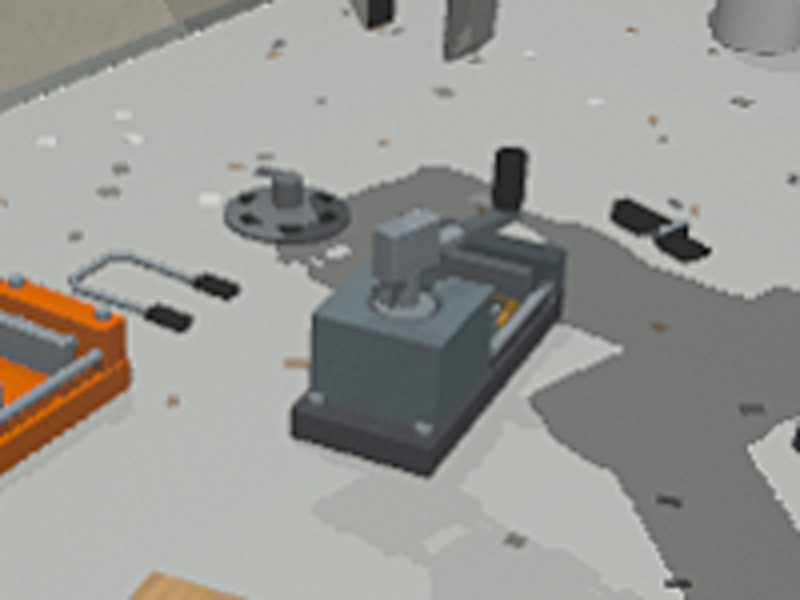

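The views show the crank upright with its barrel flush in the bore, the gripper clear, the plate flat, and the face still at about 118 mm. The other parts have not moved. Handing in.

```bash
python3 -c "
from rig import ticket;print(ticket.finish_job())"
```

```text
the job is handed in; nothing more can be done
None
```

I lifted the crank out of its block and seated it on the screw end in the smaller grey vise. I turned it about 64° clockwise, let go, backed off upwards and handed the job in at about 18 s. The hand-in gives no verdict.

- **Seating:** the socket dropped on at the angle I read from the wrist camera, without hunting. The crank stopped with its foot about 35 mm above the bench, which is flange level. The wrist force stayed within a few newtons.
- **Clamping:** the last pictures show the jaw, plate and sprung face together, with the plate lying flat. I put the face's travel at 4.5 to 5 mm of 6, by picture (start 113 mm, end about 118 mm) and by turn angle. Neither is exact: the pictures are good to 1–2 mm and the socket has a few degrees of play.
- **Surroundings:** the gripper was well clear of the crank at the end, and the buckle, basket and brake had not visibly moved.
- **Small disagreements:**
  - The first move was refused because rows need every field, and nothing moved.
  - The tool centre crept about 1 mm sideways while turning and sprang back 3 mm when I let go. In the pictures the crank stayed seated, upright and clamped after that.
  - The measured turning moment read near zero, so I judged the clamping by picture and angle, not by torque.

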